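Put the stray aroma vial back in its case

ROBOT

A 6-joint arm with a two-finger parallel gripper is mounted at the origin on the work surface; the furniture and walls round the work are solid. World frame = base frame: x ahead of the robot, y to its left, z up, the work surface at z = 0. Lengths are in m, angles in rad, forces in N, time in s.
With the tool pointing down it reaches from about 0.3 to 0.875 m from the base axis. Payload 6.4 kg.
Tool frame: the origin (TCP) lies between the finger pads; the fingertips stand 17 mm ahead of it and the grasp point (between the pads) lies 2 mm behind it; z points along the fingers, y is the line along which they close (so a half turn about z gives the same grasp; the last joint's range is limited). The gripper opens to 85 mm and grips with 20 to 120 N. Pads are 22 mm wide; open, the fingers measure 114 mm over their backs; the gripper's body (76 mm by 85 mm) begins 54 mm behind the grasp point. The pads swing forward as they close: fully open they stand 13 mm farther back than shut.
Start: joints at [-1.489, 0.181, 1.607, -0, 1.354, -0.206], TCP at [0.163, -0.551, 0.248] pointing down, gripper open.
Joint ranges: [-2.99, 2.99], [-0.89, 2.07], [0.3, 2.58], [-1.14, 4.28], [0, 2.63], [-3.12, 3.12]. Speed limits (rad/s): [2.57, 2.57, 3.01, 3.14, 3.14, 3.14].

INTERFACE

Orientations are given as a unit quaternion [w, x, y, z].
In Python, from station import sensors, vision, ctrl gives the robot as it stands. The module is installed in compiled form; this text tells all that it offers.
- The arm moves only by the tool carry_out, never from a script. Its argument "increments" is one flat list of numbers, 6 for each row, row after row: the shift along the tool's x, y, z in mm, then the turn, a rotation vector about the tool's x, y, z in rad. A call has 1 to 5 rows; each row shifts and turns the commanded pose from where the row before left it, along the tool's axes as they then stand; what a row does not reach is not made up. A row lasts 1/8 s, in which the tool goes at most 62.5 mm and 10.7 degrees, less where a joint would pass 70% of its speed; a pose out of reach is approached as far as the arm can. A call with a gripper value outside its range is refused whole. "fingers" is the closure in counts, from 0 (fully open) to 255 (shut), set as the call begins (left out, the last holds). The fingers move at their own pace and stop on an object; "newtons" is the grip in N (left out, the last holds). Time passes only in rows, so rows that do not move let the fingers close. It gives the time, the measured TCP pose, the force and the opening at its end, in the units of the state.
- sensors.read_state(): the state, without advancing time (a new reading comes with each control period).
- vision.capture(name): name is "side" or "top"; returns (picture, depth): 400x640x3 uint8, red, green, blue; 400x640 float32, m along the optical axis (not along the pixel's ray), 0 where there is no reading.
- vision.camera_model(name): a dict with "fx", "fy", "cx", "cy" (pixels), "R" (3x3) and "t" (3): a world point X has camera coordinates R X + t. Camera axes: x right, y down, z forward; pixel columns grow to the right and rows downward; lengths in m; the calibration is good to about 2 mm. A picture is of the moment at which its call begins. camera_model takes no time and is no camera call.
- ctrl.finish_job(): hands the job in, once; it reports no verdict.
The state is a dict: "clock": time; "q": joint angles; "qd": joint speeds; "tau": joint torques, N m; "eef_pos": TCP position; "eef_rot": TCP orientation; "contact_force": force on the tool from outside, world axes, zero at the start; "wrist_torque": the same for the moment, N m; "grip_width": opening from 0.0 (shut) to 1.0 (fully open).
Only numpy, scipy, OpenCV 4.12 (cv2) and the standard library are available. Lean on these libraries where they do the work, as an engineer would, in place of code of your own. Each camera call takes 0.05 s, during which the arm holds its last target. There are 200 camera calls.

TASK

An aroma vial lying on its side has rolled up against the scale, and rolls at a touch: put it back in its case. Press the front of the case's lid down to the stop and let go, so that its touch latch lets it spring open; lay the vial on its side in the empty cradle with the cap towards the front, like the other two; then push the lid shut down to the stop and let go, so that it stays latched. Leave everything else where it is.

Things in the scene. Friction and masses are not known exactly. Their poses are not given: they have to be found in the camera images.
- vial: the stray aroma vial: closed bottle, body 20 mm across and 30 long, black cap 15.5 mm across, 40 long in all, about 20 to 35 g, on its side. Origin: centre of its base; z axis from base to cap. It touches the right (-y) long side of the scale, so no finger fits between; a nudge makes it roll.
- vial_mid (a point): middle of that vial's body, on its axis, 15 mm from the base: where to grip it; 10 mm above the table when it lies there
- vial_cap (a point): centre of that vial's cap top, 25 mm from vial_mid
- scale: bench scale, fixed; 160 mm (its x) by 130 (its y), side walls 2 to 19 mm high above the table, pan up to 24. Origin: centre of its underside. The vial lies along its -y side, cap towards its -x end
- case: dark wooden case, fixed, 106 mm deep (its x, front towards -x) by 218 wide, front and side walls 40.5 mm high, 7 thick, back wall 50; floor top at 6 mm. Inside the front wall, in the middle (30 mm wide), a latch housing reaches 25 mm back from the outer front face, up to the rim. Origin: centre of its underside; z up. Holds three cradles side by side.
- lid (a joint): lid angle, rad: 0 latched shut (level), -0.089 pressed to its stop, 1.08 fully open, where a sprung hinge holds it, so the lid leans over the cradles 28 degrees off vertical. Lid: 113 mm from hinge to front face, 228 wide, 7 thick with a 9 mm skirt. Touch latch: each full press (9 mm at lid_front, 2 to 5 N, then a hard stop) and release changes shut-and-latched to free or free to latched.
- lid_front (a point): point on the lid's top face near its front edge, in the middle: 100 mm from the hinge line, 58 mm above the table when latched; moves with the lid. Press here
- lid_hinge (a point): middle of the hinge line, at the back of the case (53 mm behind its centre), 51 mm above the table; the line runs along the case's y. The lid's top face lies 7 mm off the plane through this line
- cradle_empty: the empty cradle (left, middle or right varies): V-block fixed on the case floor, 38 mm long (23 to front of its origin, 15 to back), 17 wide, 17.9 high; 90-degree V groove 8 mm deep along x. Origin on its underside; x axis to the back of the case, z up. A vial lying in it has its vial_mid 24 mm above the origin, cap towards -x (front). 55 mm between cradles; origin 40 mm from the inside of the back wall, 52 from the front wall.
- cradle_b: cradle of the same shape and frame, holding vial_b
- cradle_c: cradle of the same shape and frame, holding vial_c
- vial_b_mid (a point): middle of the body of the second vial, in cradle_b
- vial_b_cap (a point): its cap top
- vial_c_mid (a point): middle of the body of the third vial, in cradle_c
- vial_c_cap (a point): its cap top
- spoon_near: a steel cupping spoon, 41 x 166 x 17 mm, lying in front of the case; bystander. Origin: centre of its underside
- bowl_mid: a filled porcelain cupping bowl, 114 mm across, 66 high, behind the work; bystander. Origin: centre of its underside
- bowl_right: a filled cupping bowl, 114 mm across, 66 high, right of the case; bystander. Origin: centre of its underside
- bowl_left: a filled cupping bowl, 114 mm across, 66 high, left of the scale; bystander. Origin: centre of its underside
- pen: a pen, 132 mm long, far right; bystander. Origin: centre of its underside
- spoon_left: a steel cupping spoon, 166 mm long, on the left; bystander. Origin: centre of its underside

How it is judged:
By the outcome, as a careful person would: the job done as asked, in the order asked, and still so for the second after the job is handed in, with the robot touching nothing.
It also fails if it takes over 72 s, if anything falls off the work surface, if the arm or the gripper's body presses on something with over 40 N, if the wrist force passes 120 N, or if a joint passes its speed limit or range.

## Working session

There is one attempt and no reset: what is moved stays moved. The work goes in short steps, Python scripts to look and compute and a tool call to move; the robot and the scene stay as the last step left them, time stands still between calls to the robot, and variables do not carry over. Pictures are saved under pics/ and viewed, on a budget of 10 in all, crops included, one or two more only if the job needs it, and the job is handed in when it is done.

Besides the shell and the picture viewer there is one more tool, called after "Call:" by a JSON object that holds its "op" and its "data". carry_out: Moves the arm, as the interface text tells. Its arguments: {"type":"object","properties":{"increments":{"type":"array","items":{"type":"number"}},"fingers":{"type":"number"},"newtons":{"type":"number"}},"required":["increments"]}

```bash
mkdir -p pics; cat > h.py <<'E'
import numpy as np, cv2
from station import sensors, vision, ctrl
def cap(n,save=None):
    p,d=vision.capture(n)
    if save: cv2.imwrite('pics/'+save,p[:,:,::-1])
    return p,d
def ray(n,u,v):
    m=vision.camera_model(n);R=np.array(m['R']);t=np.array(m['t'])
    return -R.T@t, R.T@np.array([(u-m['cx'])/m['fx'],(v-m['cy'])/m['fy'],1.])
def plane(n,u,v,z):
    c,r=ray(n,u,v); return c+r*(z-c[2])/r[2]
def pts(n,d):
    m=vision.camera_model(n);R=np.array(m['R']);t=np.array(m['t'])
    v,u=np.mgrid[:d.shape[0],:d.shape[1]]
    X=np.stack([(u-m['cx'])/m['fx']*d,(v-m['cy'])/m['fy']*d,d],-1)
    return (X-t)@R
def proj(n,X):
    m=vision.camera_model(n);c=np.array(m['R'])@np.array(X)+np.array(m['t'])
    return m['fx']*c[0]/c[2]+m['cx'],m['fy']*c[1]/c[2]+m['cy']
E
python3 - <<'E'
from h import *
for n in('top','side'):
    p,d=cap(n,n+'0.png'); np.savez(n+'0',p=p,d=d); m=vision.camera_model(n); print(m, (d>0).mean())
print(sensors.read_state())
E
```

```text
{'fx': 417.6149680025859, 'fy': 417.6149680025859, 'cx': 315.4493299457715, 'cy': 199.3991238350347, 'R': array([[-0.04501198, -0.99898288,  0.00267095],
       [-0.97541134,  0.04337217, -0.21608232],
       [ 0.2157467 , -0.01233156, -0.97637149]]), 't': array([0.0155263 , 0.56457828, 1.14961929])} 0.99608984375
{'fx': 369.3779889036015, 'fy': 369.3779889036015, 'cx': 322.5451114349494, 'cy': 200.28454804131462, 'R': array([[-0.99985842,  0.00923212, -0.0140681 ],
       [ 0.01667472,  0.43144061, -0.90198723],
       [-0.00225771, -0.9020941 , -0.43153347]]), 't': array([0.59117428, 0.05346329, 1.39384515])} 0.99569921875
{'clock': 0.1, 'q': array([-1.48931018e+00,  1.81438604e-01,  1.60786061e+00,  1.15119056e-05,
        1.35379968e+00, -2.06333489e-01]), 'qd': array([-0.000882  , -0.00180517, -0.00312707,  0.00043191, -0.00142584,
        0.00110938]), 'tau': array([ 4.21300565e-04, -4.45876837e+01, -3.52237236e+01, -2.25067497e-04,
        4.24923943e-03, -1.44757507e-06]), 'eef_pos': array([ 0.16318548, -0.55089454,  0.24751295]), 'eef_rot': array([-7.51303433e-04,  9.89662738e-01,  1.43412332e-01,  5.25911297e-05]), 'contact_force': array([-0.42747178,  0.29227259, -0.46952174]), 'wrist_torque': array([ 0.04151182, -0.003575  ,  0.01527446]), 'grip_width': 0.9964977881514686}
```

View pics/top0.png

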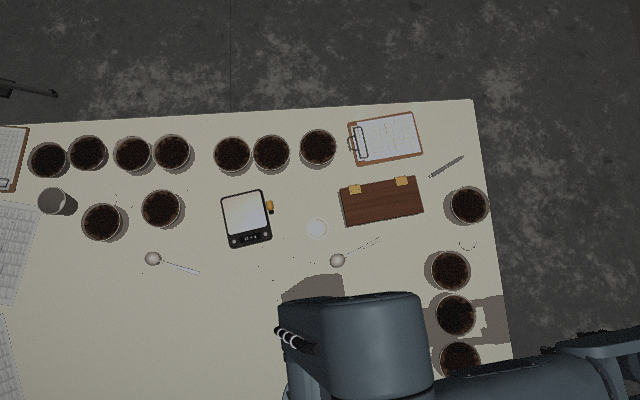

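View pics/side0.png

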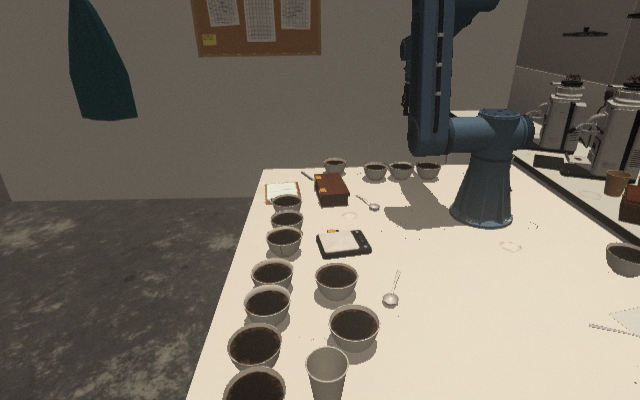

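The top view shows the case at about (381,201), front facing down in the picture. The scale is at (246,218) with the amber vial at its right side (270,207). In the side view the case is at (331,189) and the scale at (343,243).

```bash
python3 - <<'E'
from h import *
f=np.load('top0.npz');p,d=f['p'],f['d'];P=pts('top',d)
hsv=cv2.cvtColor(p,cv2.COLOR_RGB2HSV)
print('table z', np.median(P[240:260,210:300,2]), P[201,381],P[218,246])
def box(m,z,name):
    m=m.astype(np.uint8); n,l,s,c=cv2.connectedComponentsWithStats(m); k=1+np.argmax(s[1:,4]); m=l==k
    v,u=np.nonzero(m); X=np.array([plane('top',a,b,z)[:2] for a,b in zip(u,v)])
    r=cv2.minAreaRect((X*1000).astype(np.float32)); print(name,len(u),'center',r[0],'size',r[1],'ang',r[2],'\n',cv2.boxPoints(r).round(1).tolist(),'z',np.median(P[m][:,2]))
H,S,V=[hsv[...,i].astype(int) for i in range(3)]
roi=np.zeros(H.shape,bool);roi[165:240,325:435]=1
box(roi&((V<110))&(P[...,2]>0.045),0.058,'lid')
roi[:]=0;roi[180:255,210:285]=1
box(roi&(P[...,2]>0.012),0.021,'scale')
roi[:]=0;roi[195:222,262:282]=1
m=roi&(S>110)&(H<30)&(V>80)
v,u=np.nonzero(m);print(len(u),u.min(),u.max(),v.min(),v.max())
box(m,0.012,'amber')
for r in range(196,220): print(r,[tuple(p[r,c]) for c in range(264,279,2)])
E
python3 -c "
import cv2
a=cv2.imread('pics/top0.png')[170:255,205:305];b=cv2.imread('pics/top0.png')[165:250,330:430]
cv2.imwrite('pics/crop0.png',cv2.resize(cv2.hconcat([a,b]),None,fx=4,fy=4,interpolation=cv2.INTER_CUBIC))"
```

```text
table z 0.0011565837357617975 [ 0.55247277 -0.20018049  0.05714673] [0.52640334 0.19839281 0.02067754]
lid 2824 center (555.8696899414062, -200.26318359375) size (116.68939971923828, 228.76734924316406) ang 8.12907600402832 
 [[481.8999938964844, -95.30000305175781], [514.2999877929688, -321.70001220703125], [629.7999877929688, -305.20001220703125], [597.5, -78.80000305175781]] z 0.05765136152251064Traceback (most recent call last):
  File "<stdin>", line 13, in <module>
  File "<stdin>", line 7, in box
  File "h.py", line 11, in plane
    c,r=ray(n,u,v); return c+r*(z-c[2])/r[2]
        ~~~^^^^^^^
  File "h.py", line 8, in ray
    m=vision.camera_model(n);R=np.array(m['R']);t=np.array(m['t'])
ValueError: time passes only in moves, steps and waits
```

View pics/crop0.png

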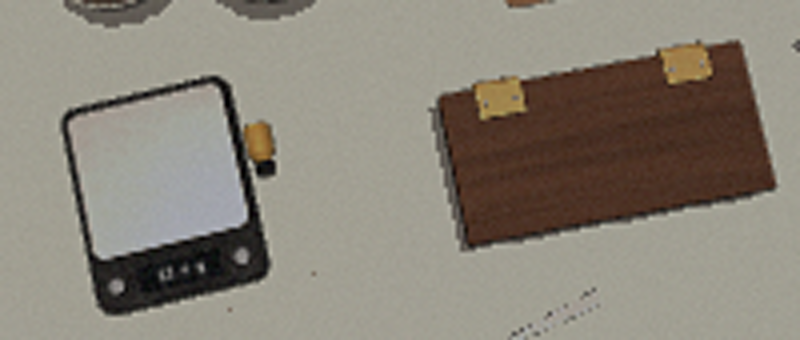

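The crop shows the vial along the scale's right side, amber body above and black cap below (full-image (270,205) to (271,212)). The lid is a clean brown rectangle with its hinges at the back.

```bash
python3 - <<'E'
from station import vision
import pickle
pickle.dump({n:vision.camera_model(n) for n in('top','side')},open('cam.pkl','wb'))
E
sed -i 's/vision.camera_model(n)/CAM[n]/; 1a import pickle,os\nCAM=pickle.load(open("cam.pkl","rb"))' h.py
python3 - <<'E'
from h import *
f=np.load('top0.npz');p,d=f['p'],f['d'];P=pts('top',d)
hsv=cv2.cvtColor(p,cv2.COLOR_RGB2HSV)
H,S,V=[hsv[...,i].astype(int) for i in range(3)]
def box(m,z,name):
    m=m.astype(np.uint8); n,l,s,c=cv2.connectedComponentsWithStats(m); k=1+np.argmax(s[1:,4]); m=l==k
    v,u=np.nonzero(m); X=np.array([plane('top',a,b,z)[:2] for a,b in zip(u,v)])
    r=cv2.minAreaRect((X*1000).astype(np.float32)); print(name,len(u),'c',r[0],'size',r[1],'ang',r[2],'mean',X.mean(0),'\n',cv2.boxPoints(r).round(1).tolist(),'z',np.median(P[m][:,2]))
roi=np.zeros(H.shape,bool);roi[180:255,210:285]=1
vial=np.zeros_like(roi);vial[195:224,264:282]=1
amber=vial&(S>110)&(H<30)&(V>80)
box(roi&(P[...,2]>0.018)&~amber&(np.arange(640)[None]<273),0.021,'scale')
box(amber,0.014,'amber')
print(np.nonzero(amber)[1].min())
for r in range(198,217): print(r,V[r,262:278], (P[r,262:278,2]*1000).astype(int))
E
```

```text
scale 1882 c (526.6080322265625, 201.28524780273438) size (157.56430053710938, 129.1420135498047) ang 11.318737030029297 mean [0.53227858 0.20126905] 
 [[436.70001220703125, 249.10000610351562], [462.0, 122.5], [616.5, 153.39999389648438], [591.2000122070312, 280.1000061035156]] z 0.02245679571662119
amber 56 c (564.0253295898438, 129.22023010253906) size (27.76041030883789, 18.88576316833496) ang 12.36972713470459 mean [0.56424809 0.12920212] 
 [[548.4000244140625, 135.5], [552.5, 117.0], [579.5999755859375, 123.0], [575.5999755859375, 141.39999389648438]] z 0.01830338551575028
266
198 [ 24  30 126 167 162 161 161 160 160 161 159 162 163 163 161 163] [18 17  0  4  4  0  3  2 -1 -3  1  0  2  6 -2 -2]
199 [ 14  23  93 170 161 162 161 159 157 163 162 162 161 159 164 163] [17 14 -4  3  4  0  2  7  1 -1  0  1  0  0  2  0]
200 [ 22  23  89 168 163 161 162 137 126 142 159 164 159 162 162 161] [18 20  5 -2  4  0  0  3  0 -1  2  0  0  2 -5 -3]
201 [ 61  19  46 169 100 158 157 159 147 120 111 162 161 164 162 162] [19 19 13  2  4 19 19 24 17 17  1 -3  0  0  2 -2]
202 [ 87  20  26 140 126 152 1
[... 1135 characters left out ...]
 170 164 158 159] [21 22 22 15 10  0 -2 22 18 20 17  9  4  2  0  0]
212 [168 174 154  15  24  93 138   5  15  27  25  39 171 165 162 161] [  24   20   22   16   14    0    1 1244   14   15   13   15    0    1
    4    0]
213 [168 174 172  20  25  93 177  39  33  37  44  67 168 163 160 162] [24 24 23 15 18  3  0 16 17 16 22 12  0 -1  0  0]
214 [165 172 172  31  22  41 173 131 101 106 138 170 162 162 161 161] [23 21 27 19 19  9  1  2  8  4  0  0  0  5 -2  0]
215 [166 169 172  91  23  36 173 168 166 165 165 165 162 162 164 163] [21 25 21 16 15 16  0 -4  0  3  4 -2  2  0  0  6]
216 [168 171 178 118  19  26 128 169 164 162 163 158 164 160 162 158] [22 23 22 26 19 17  0  6  0 -1 -3  1  0 -2 -1  0]
```

```bash
cat >> h.py <<'E'
from scipy.spatial.transform import Rotation as Rn, Slerp
CY=np.radians(8.13); cx=np.array([np.cos(CY),np.sin(CY),0]); cy=np.array([-np.sin(CY),np.cos(CY),0]); Z=np.array([0,0,1.])
HINGE=np.array([.610,-.1925,.051])-.0*cx; CASE=HINGE-.053*cx; CASE[2]=0
def rot(yaw,tilt):  # tool x at yaw, z down, tilted so z leans to +x
    x=np.array([np.cos(yaw),np.sin(yaw),0]); return Rn.from_matrix(np.c_[x,np.cross(-Z,x),-Z])*Rn.from_rotvec([0,tilt,0])
def pose():
    s=sensors.read_state(); q=s['eef_rot']; return np.array(s['eef_pos']),Rn.from_quat([q[1],q[2],q[3],q[0]])
def inc(p0,R0,p1,R1,n):
    sl=Slerp([0,1],Rn.concatenate([R0,R1]))
    out=[]
    for i in range(n):
        a,b=i/n,(i+1)/n
        sh=sl(a).inv().apply((p1-p0)/n)*1000; rv=(sl(a).inv()*sl(b)).as_rotvec()
        out.append([round(float(v),1) for v in sh]+[round(float(v),3) for v in rv])
    print('n',n,'mm/row',np.linalg.norm(p1-p0)/n*1000,'deg/row',np.degrees((R0.inv()*R1).magnitude())/n)
    for r in out: print(r)
def tip_at(pt,R,c=(-.011,0,.017)): return pt-R.apply(c)
E
python3 - <<'E'
from h import *
p,R=pose(); R1=rot(CY,.55)
L=HINGE-.100*cx; L[2]=.058
a=tip_at(L+.04*Z,R1); print(a,tip_at(L,R1)); inc(p,R,a,R1,12)
inc(a,R1,tip_at(L+.004*Z,R1),R1,2)
E
```

```text
[ 0.51149217 -0.20657237  0.11824248] [ 0.51149217 -0.20657237  0.07824248]
n 12 mm/row 42.21194549734602 deg/row 2.7136764901656183
[36.0, -19.3, 10.8, -0.003, 0.046, 0.012]
[35.2, -19.7, 12.4, -0.003, 0.046, 0.012]
[34.4, -20.2, 13.9, -0.003, 0.046, 0.012]
[33.5, -20.6, 15.4, -0.003, 0.046, 0.012]
[32.5, -21.1, 16.8, -0.003, 0.046, 0.012]
[31.4, -21.5, 18.2, -0.003, 0.046, 0.012]
[30.3, -21.9, 19.5, -0.003, 0.046, 0.012]
[29.1, -22.4, 20.8, -0.003, 0.046, 0.012]
[27.9, -22.8, 22.0, -0.003, 0.046, 0.012]
[26.6, -23.2, 23.2, -0.003, 0.046, 0.012]
[25.2, -23.6, 24.3, -0.003, 0.046, 0.012]
[23.8, -23.9, 25.4, -0.003, 0.046, 0.012]
n 2 mm/row 18.000000000000004 deg/row 0.0
[-9.4, 0.0, 15.3, 0.0, 0.0, 0.0]
[-9.4, 0.0, 15.3, 0.0, 0.0, 0.0]
```

Call:
{"op": "carry_out", "data": {"increments": [36,-19.3,10.8,-0.003,0.046,0.012,35.2,-19.7,12.4,-0.003,0.046,0.012,34.4,-20.2,13.9,-0.003,0.046,0.012,33.5,-20.6,15.4,-0.003,0.046,0.012,32.5,-21.1,16.8,-0.003,0.046,0.012], "fingers": 255, "newtons": 30}}

```text
clock: 0.72
eef_pos: [0.3092, -0.4067, 0.1938]
eef_rot: [-0.009, 0.987, 0.112, 0.115]
contact_force: [0.5, -0.5, 0.5]
grip_width: -0.002
```

Call:
{"op": "carry_out", "data": {"increments": [31.4,-21.5,18.2,-0.003,0.046,0.012,30.3,-21.9,19.5,-0.003,0.046,0.012,29.1,-22.4,20.8,-0.003,0.046,0.012,27.9,-22.8,22,-0.003,0.046,0.012,26.6,-23.2,23.2,-0.003,0.046,0.012]}}

```text
clock: 1.35
eef_pos: [0.4544, -0.2633, 0.1406]
eef_rot: [-0.018, 0.97, 0.08, 0.228]
contact_force: [0.2, 0.1, -0.1]
grip_width: 0.002
```

Call:
{"op": "carry_out", "data": {"increments": [25.2,-23.6,24.3,-0.003,0.046,0.012,23.8,-23.9,25.4,-0.003,0.046,0.012,0,0,0,0,0,0]}}

```text
clock: 1.72
eef_pos: [0.5115, -0.2037, 0.118]
eef_rot: [-0.024, 0.96, 0.068, 0.271]
contact_force: [-0.1, -0.2, -0.3]
grip_width: -0.003
```

```bash
python3 - <<'E'
from h import *
s=sensors.read_state();p,R=pose(); R1=rot(CY,.55);print(s['clock'],s['contact_force'],s['grip_width'],s['q'].round(2))
L=HINGE-.100*cx; L[2]=.058
print((p-tip_at(L,R1))*1000,(R.inv()*R1).as_rotvec())
inc(p,R,tip_at(L+.004*Z,R1),R1,2)
print('1mm down in tool', R1.inv().apply([0,0,-1]))
E
```

```text
1.725 [-0.09355986 -0.23405014 -0.31846605] -0.0033689056696848507 [-0.85  0.1   2.11  0.71  0.75  0.09]
[3.39226391e-02 2.85661493e+00 3.97879863e+01] [-0.0083903  -0.00083866 -0.00204711]
n 2 mm/row 17.950914770988252 deg/row 0.24857892886626193
[-9.5, 1.6, 15.1, -0.004, -0.0, -0.001]
[-9.5, 1.5, 15.1, -0.004, -0.0, -0.001]
1mm down in tool [-0.52268723  0.          0.85252452]
```

Call:
{"op": "carry_out", "data": {"increments": [-9.4,1.5,15.3,-0.004,0,0,-9.4,1.4,15.3,-0.004,0,0,-2,0,3.3,0,0,0,-2,0,3.3,0,0,0]}}

```text
clock: 2.22
eef_pos: [0.5125, -0.2104, 0.0766]
eef_rot: [-0.017, 0.96, 0.066, 0.272]
contact_force: [-0.3, 0.4, 1.6]
grip_width: 0.003
```

Call:
{"op": "carry_out", "data": {"increments": [-1,0,1.7,0,0,0,-1,0,1.7,0,0,0]}}

```text
clock: 2.48
eef_pos: [0.5127, -0.2102, 0.0728]
eef_rot: [-0.017, 0.96, 0.066, 0.273]
contact_force: [-1.1, -1.2, 1.5]
grip_width: 0.004
```

Call:
{"op": "carry_out", "data": {"increments": [-1,0,1.7,0,0,0,-1,0,1.7,0,0,0]}}

```text
clock: 2.72
eef_pos: [0.5128, -0.2102, 0.0686]
eef_rot: [-0.017, 0.96, 0.066, 0.272]
contact_force: [-1.5, -1.5, 2.3]
grip_width: -0.004
```

Call:
{"op": "carry_out", "data": {"increments": [-0.5,0,0.9,0,0,0,0,0,0,0,0,0]}}

```text
clock: 2.98
eef_pos: [0.5129, -0.2101, 0.0678]
eef_rot: [-0.017, 0.96, 0.066, 0.273]
contact_force: [-2.5, -0.8, 6.3]
grip_width: 0.003
```

Call:
{"op": "carry_out", "data": {"increments": [-0.5,0,0.9,0,0,0,0,0,0,0,0,0]}}

```text
clock: 3.22
eef_pos: [0.5131, -0.2102, 0.0675]
eef_rot: [-0.017, 0.96, 0.067, 0.273]
contact_force: [-10.4, 0.9, 17.2]
grip_width: -0.002
```

Call:
{"op": "carry_out", "data": {"increments": [1,0,-1.7,0,0,0,5,0,-8.5,0,0,0,0,0,-25,0,0,0,-10,0,-30,0,0,0,-25,0,-40,0,0,0]}}

```text
clock: 3.85
eef_pos: [0.433, -0.2199, 0.1415]
eef_rot: [-0.018, 0.96, 0.067, 0.272]
contact_force: [-0.2, -1.3, 0.1]
grip_width: 0.002
```

```bash
python3 - <<'E'
from h import *
p,d=cap('top','top1.png');np.savez('top1',p=p,d=d)
p2,d2=cap('side');np.savez('side1',p=p2,d=d2)
a=cv2.resize(p[160:270,310:450,::-1],None,fx=4,fy=4,interpolation=cv2.INTER_CUBIC)
cv2.imwrite('pics/c1.png',a)
E
```

```text
(no output)
```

View pics/c1.png

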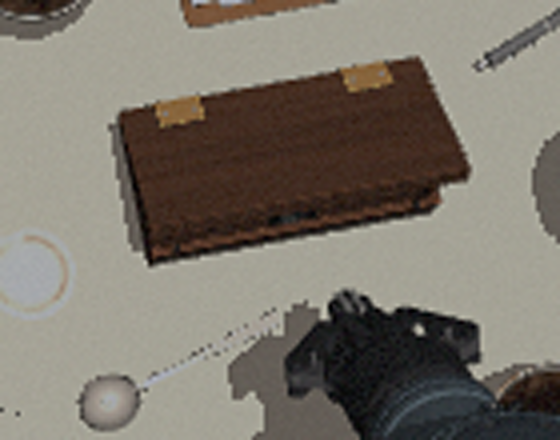

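The lid is unlatched and was still rising when this was taken: the dark gap under its front edge is visible at crop (295,218), and the gripper is clear in front. Next I go to the vial, with the tool's closing line along the vial axis, to drag it clear end to end.

```bash
python3 - <<'E'
from h import *
f=np.load('side1.npz');p,d=f['p'],f['d'];hsv=cv2.cvtColor(p,cv2.COLOR_RGB2HSV)
H,S,V=[hsv[...,i].astype(int) for i in range(3)]
m=(S>110)&(H<30)&(V>80);r=np.zeros_like(m);r[222:240,318:350]=1
v,u=np.nonzero(m&r);print(len(u),u.min(),u.max(),v.min(),v.max())
X=np.array([plane('side',a,b,.016) for a,b in zip(u,v)]);print(X.mean(0),X.min(0),X.max(0))
print('proj mid est',proj('side',[.564,.1305,.010]))
vy=np.radians(11.3);ax=np.array([np.cos(vy),np.sin(vy),0]);pe=np.array([np.sin(vy),-np.cos(vy),0])
mid=np.array([.564,.1305,.010]); G=mid-.005*ax+.0055*pe
p,R=pose();R2=rot(vy-np.pi/2,0)
W=np.array([.42,-.05,.16]);Rm=Slerp([0,1],Rn.concatenate([R,R2]))(.5)
inc(p,R,W,Rm,5); W2=G.copy();W2[2]=.10; inc(W,Rm,W2,R2,6); print(W2)
E
```

```text
17 328 335 230 232
[0.562156   0.12913094 0.016     ] [0.54928165 0.12475702 0.016     ] [0.57368657 0.13829235 0.016     ]
proj mid est (np.float64(330.7779817847535), np.float64(232.3083780479995))
n 5 mm/row 34.538919908386355 deg/row 9.10715940981211
[3.9, -34.3, -2.0, -0.041, -0.045, 0.147]
[-1.3, -34.3, -3.4, -0.041, -0.045, 0.147]
[-6.5, -33.6, -4.7, -0.041, -0.045, 0.147]
[-11.6, -32.1, -5.6, -0.041, -0.045, 0.147]
[-16.4, -29.8, -6.3, -0.041, -0.045, 0.147]
n 6 mm/row 38.57499924003418 deg/row 7.589299508176762
[-1.7, -35.9, 14.0, -0.034, -0.037, 0.122]
[-5.6, -35.9, 12.9, -0.034, -0.037, 0.122]
[-9.5, -35.4, 12.0, -0.034, -0.037, 0.122]
[-13.4, -34.4, 11.2, -0.034, -0.037, 0.122]
[-17.1, -32.9, 10.6, -0.034, -0.037, 0.122]
[-20.6, -31.0, 10.2, -0.034, -0.037, 0.122]
[0.56017463 0.12412689 0.1       ]
```

Call:
{"op": "carry_out", "data": {"increments": [3.9,-34.3,-2,-0.041,-0.045,0.147,-1.3,-34.3,-3.4,-0.041,-0.045,0.147,-6.5,-33.6,-4.7,-0.041,-0.045,0.147,-11.6,-32.1,-5.6,-0.041,-0.045,0.147,-16.4,-29.8,-6.3,-0.041,-0.045,0.147]}}

```text
clock: 4.58
eef_pos: [0.4169, -0.0814, 0.1526]
eef_rot: [-0.016, 0.957, -0.234, 0.168]
contact_force: [0.3, -0.7, -0.7]
grip_width: -0.001
```

Call:
{"op": "carry_out", "data": {"increments": [-1.7,-35.9,14,-0.034,-0.037,0.122,-5.6,-35.9,12.9,-0.034,-0.037,0.122,-9.5,-35.4,12,-0.034,-0.037,0.122,-13.4,-34.4,11.2,-0.034,-0.037,0.122,-17.1,-32.9,10.6,-0.034,-0.037,0.122], "fingers": 0}}

```text
clock: 5.2
eef_pos: [0.5043, 0.0735, 0.1055]
eef_rot: [-0.008, 0.86, -0.507, 0.053]
contact_force: [1.4, -0.4, 0.8]
grip_width: 0.997
```

Call:
{"op": "carry_out", "data": {"increments": [-20.6,-31,10.2,-0.034,-0.037,0.122,0,0,0,0,0,0]}}

```text
clock: 5.45
eef_pos: [0.5225, 0.1064, 0.095]
eef_rot: [-0.006, 0.83, -0.557, 0.027]
contact_force: [0.7, 0.4, -0.7]
grip_width: 1.004
```

```bash
python3 - <<'E'
from h import *
s=sensors.read_state();p,R=pose();print(s['clock'],s['contact_force'],s['grip_width'],s['q'].round(2),p)
vy=np.radians(11.3);G=np.array([.5602,.1241,.017]);R2=rot(vy-np.pi/2,0);b=G.copy();b[2]=.05
inc(p,R,b,R2,2);inc(b,R2,G,R2,2)
f=cap('top');np.savez('top2',p=f[0],d=f[1]); P=pts('top',f[1])
# lid: brown high points
q=P[160:240,325:440].reshape(-1,3);q=q[(q[:,2]>.06)&(q[:,2]<.2)]
c=(q-HINGE);print(len(q),'lid front max', np.percentile(c@cx,1),'z',np.percentile(q[:,2],99))
A=np.c_[c@cx,c[:,2]];print(np.polyfit(A[:,1],A[:,0],1))
E
```

```text
5.45 [ 0.69423981  0.38159127 -0.69343393] 1.0038921238626934 [-0.01  0.26  1.86 -0.02  0.97  2.76] [0.52249807 0.10635016 0.09501283]
n 2 mm/row 30.6702115479688 deg/row 5.686531482477874
[-2.0, -19.9, 23.3, -0.022, -0.017, 0.095]
[-3.5, -20.1, 22.9, -0.022, -0.017, 0.095]
n 2 mm/row 16.5 deg/row 0.0
[0.0, 0.0, 16.5, 0.0, 0.0, 0.0]
[0.0, 0.0, 16.5, 0.0, 0.0, 0.0]
1300 lid front max -0.058483384140554664 z 0.1552732945597366
[-0.65471882  0.01550745]
```

Call:
{"op": "carry_out", "data": {"increments": [-1,-14,3,-0.015,-0.011,0.063,-1.5,-14,3,-0.015,-0.011,0.063,-2.5,-13,3,-0.015,-0.011,0.063,0,0,0,0,0,0]}}

```text
clock: 6.0
eef_pos: [0.5597, 0.1213, 0.0886]
eef_rot: [0.001, 0.773, -0.634, 0.002]
contact_force: [0.6, -0.6, -0.7]
grip_width: 0.995
```

```bash
python3 - <<'E'
from h import *
s=sensors.read_state();p,R=pose();print(s['q'].round(2),p)
vy=np.radians(11.3);G=np.array([.5602,.1241,.017]);R2=rot(vy-np.pi/2,0);b=G.copy();b[2]=.045
inc(p,R,b,R2,2)
E
```

```text
[ 0.01  0.37  1.73 -0.    1.04  2.95] [0.55973452 0.12125627 0.08856619]
n 2 mm/row 21.830690602298667 deg/row 0.10206534190984694
[-1.4, -0.5, 21.8, -0.001, -0.002, 0.0]
[-1.4, -0.5, 21.8, -0.001, -0.002, 0.0]
```

Call:
{"op": "carry_out", "data": {"increments": [-1.4,-0.5,21.8,0,-0.002,0,-1.4,-0.5,21.8,0,-0.002,0,0,0,9,0,0,0,0,0,9,0,0,0,0,0,7,0,0,0]}}

```text
clock: 6.62
eef_pos: [0.5603, 0.1245, 0.0201]
eef_rot: [-0.001, 0.773, -0.634, 0.0]
contact_force: [0.1, 1.1, 0.0]
grip_width: 1.001
```

Call:
{"op": "carry_out", "data": {"increments": [0,0,3,0,0,0,0,0,0,0,0,0]}}

```text
clock: 6.88
eef_pos: [0.5602, 0.1247, 0.017]
eef_rot: [-0.001, 0.773, -0.634, -0.0]
contact_force: [0.5, -0.3, -0.5]
grip_width: 1.0
```

```bash
python3 - <<'E'
from h import *
p,d=cap('side');np.savez('side2',p=p,d=d);q,e=cap('top')
a=cv2.resize(p[195:265,290:390,::-1],None,fx=4,fy=4,interpolation=cv2.INTER_CUBIC)
b=cv2.resize(q[180:250,220:320,::-1],None,fx=4,fy=4,interpolation=cv2.INTER_CUBIC)
cv2.imwrite('pics/c2.png',cv2.hconcat([a,b])); print(pose()[0])
E
```

```text
[0.56045462 0.12473022 0.01727498]
```

View pics/c2.png

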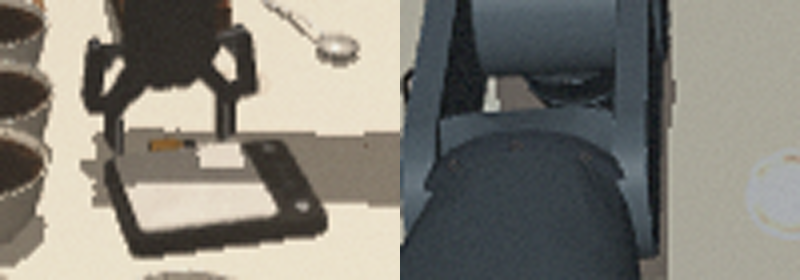

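The side crop shows the amber vial between the two fingers (crop (165,145)), behind the scale, with the cap towards the right-hand finger. The top view is blocked by the arm. Closing gently.

Call:
{"op": "carry_out", "data": {"increments": [0,0,0,0,0,0,0,0,0,0,0,0,0,0,0,0,0,0,0,0,0,0,0,0,0,0,0,0,0,0], "fingers": 170, "newtons": 25}}

```text
clock: 7.6
eef_pos: [0.5603, 0.1247, 0.0172]
eef_rot: [-0.001, 0.773, -0.634, -0.0]
contact_force: [-0.9, 1.2, 3.2]
grip_width: 0.455
```

Call:
{"op": "carry_out", "data": {"increments": [0,0,-3,0,0,0,5,0,0,0,0,0,12,0,0,0,0,0,15,0,0,0,0,0,0,0,0,0,0,0]}}

```text
clock: 8.22
eef_pos: [0.5669, 0.0917, 0.0199]
eef_rot: [-0.001, 0.772, -0.635, 0.0]
contact_force: [-0.3, 0.2, -0.3]
grip_width: 0.452
```

Call:
{"op": "carry_out", "data": {"increments": [20,0,0,0,0,0,18,0,0,0,0,0,0,0,0,0,0,0,0,0,2.7,0,0,0,0,0,0,0,0,0]}}

```text
clock: 8.85
eef_pos: [0.5739, 0.0563, 0.0172]
eef_rot: [-0.001, 0.773, -0.634, 0.0]
contact_force: [0.2, -0.9, 1.8]
grip_width: 0.455
```

Call:
{"op": "carry_out", "data": {"increments": [0,0,0,0,0,0,0,0,0,0,0,0,0,0,0,0,0,0], "fingers": 80}}

```text
clock: 9.22
eef_pos: [0.5737, 0.0563, 0.0171]
eef_rot: [-0.001, 0.773, -0.634, -0.0]
contact_force: [-0.2, -0.0, 0.1]
grip_width: 0.681
```

```bash
python3 - <<'E'
from h import *
s=sensors.read_state();p,R=pose();print(s['q'].round(2),p,s['grip_width'],s['contact_force'])
vy=np.radians(11.3);R2=rot(vy,.55)
t=np.array([.500,.04,.15])
inc(p,R,p+.08*Z,R,3); inc(p+.08*Z,R,t,R2,12)
E
```

```text
[-0.11  0.49  1.73  0.    0.92  2.83] [0.57365346 0.05627959 0.01705424] 0.6808626359819795 [-0.23658231 -0.00160832  0.11555403]
n 3 mm/row 26.666666666666668 deg/row 0.0
[-0.0, -0.0, -26.7, 0.0, 0.0, 0.0]
[-0.0, -0.0, -26.7, 0.0, 0.0, 0.0]
[-0.0, -0.0, -26.7, 0.0, 0.0, 0.0]
n 12 mm/row 7.679839835897737 deg/row 7.854627098982799
[0.1, 6.3, -4.4, 0.036, 0.036, -0.127]
[-0.5, 6.1, -4.6, 0.036, 0.036, -0.127]
[-1.1, 5.8, -4.9, 0.036, 0.036, -0.127]
[-1.6, 5.5, -5.1, 0.036, 0.036, -0.127]
[-2.1, 5.0, -5.4, 0.036, 0.036, -0.127]
[-2.5, 4.5, -5.6, 0.036, 0.036, -0.127]
[-2.9, 4.0, -5.9, 0.036, 0.036, -0.127]
[-3.1, 3.4, -6.1, 0.036, 0.036, -0.127]
[-3.3, 2.8, -6.4, 0.036, 0.036, -0.127]
[-3.4, 2.1, -6.6, 0.036, 0.036, -0.127]
[-3.3, 1.4, -6.8, 0.036, 0.036, -0.127]
[-3.2, 0.8, -6.9, 0.036, 0.036, -0.127]
```

Call:
{"op": "carry_out", "data": {"increments": [0,0,-15,0,0,0,0,0,-30,0,0,0,0,0,-35,0,0,0,0,6,-4.5,0.036,0.036,-0.127,-0.5,6,-4.6,0.036,0.036,-0.127]}}

```text
clock: 9.85
eef_pos: [0.5626, 0.0533, 0.1081]
eef_rot: [-0.006, 0.847, -0.529, 0.052]
contact_force: [-0.0, 0.3, -0.7]
grip_width: 0.689
```

Call:
{"op": "carry_out", "data": {"increments": [-1,6,-5,0.036,0.036,-0.127,-1.5,5.5,-5,0.036,0.036,-0.127,-2,5,-5.4,0.036,0.036,-0.127,-2.5,4.5,-5.6,0.036,0.036,-0.127,-3,4,-6,0.036,0.036,-0.127], "fingers": 0}}

```text
clock: 10.48
eef_pos: [0.5312, 0.0465, 0.1295]
eef_rot: [-0.018, 0.958, -0.23, 0.172]
contact_force: [-0.4, -0.9, 0.0]
grip_width: 0.999
```

Call:
{"op": "carry_out", "data": {"increments": [-3,3.4,-6,0.036,0.036,-0.127,-3.3,2.8,-6.4,0.036,0.036,-0.127,-3.4,2,-6.6,0.036,0.036,-0.127,-3.3,1.4,-6.8,0.036,0.036,-0.127,-3.2,0.8,-7,0.036,0.036,-0.127]}}

```text
clock: 11.1
eef_pos: [0.5005, 0.04, 0.1515]
eef_rot: [-0.027, 0.957, 0.095, 0.273]
contact_force: [1.0, 0.8, 0.8]
grip_width: 1.001
```

```bash
python3 - <<'E'
from h import *
s=sensors.read_state();p,R=pose();print(s['clock'],s['q'].round(2),p,(R.inv()*rot(np.radians(11.3),.55)).as_rotvec())
p,d=cap('side','s3.png');np.savez('side3',p=p,d=d);q,e=cap('top');np.savez('top3',p=q,d=e)
for n,im in(('side',p),('top',q)):
    hsv=cv2.cvtColor(im,cv2.COLOR_RGB2HSV);H,S,V=[hsv[...,i].astype(int) for i in range(3)]
    u0,v0=proj(n,[.577,.061,.01]);print(n,u0,v0);m=(S>110)&(H<30)&(V>80);r=np.zeros_like(m);r[int(v0)-12:int(v0)+14,int(u0)-25:int(u0)+25]=1
    v,u=np.nonzero(m&r)
    if len(u): X=np.array([plane(n,a,b,.014) for a,b in zip(u,v)]);print(len(u),u.min(),u.max(),v.min(),v.max(),X.mean(0))
    if len(u)>5: print(cv2.minAreaRect((X[:,:2]*1000).astype(np.float32)))
a=cv2.resize(p[165:235,290:390,::-1],None,fx=4,fy=4,interpolation=cv2.INTER_CUBIC)
b=cv2.resize(q[170:240,240:340,::-1],None,fx=4,fy=4,interpolation=cv2.INTER_CUBIC)
cv2.imwrite('pics/c3.png',cv2.hconcat([a,b]))
E
```

```text
11.1 [-0.32 -0.17  2.28  0.49  0.59  0.7 ] [0.50048616 0.03998842 0.15148526] [-0.00045382 -0.00547409  0.00115909]
side 326.61194208062153 222.555459506821
35 323 330 220 225 [0.57770555 0.06549089 0.014     ]
((577.3984375, 67.38154602050781), (36.84737014770508, 25.302505493164062), 89.40746307373047)
top 291.8659602882548 200.1430150914617
55 289 295 195 204 [0.57957173 0.06013752 0.014     ]
((578.1331176757812, 60.341033935546875), (18.11185646057129, 27.928586959838867), 88.20406341552734)
```

View pics/c3.png

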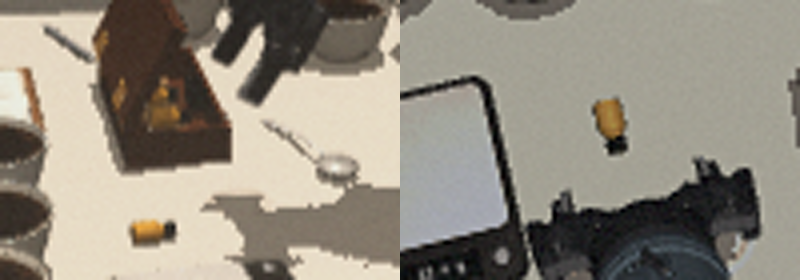

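The side crop shows the vial lying free at (150,231) with its cap towards the robot. The case is fully open with amber vials visible inside. The top crop shows the vial at (610,125), clear of the scale. Now the regrasp across its diameter.

```bash
python3 - <<'E'
from h import *
p,R=pose();vy=np.radians(11.3);R2=rot(vy,.55);ax=np.array([np.cos(vy),np.sin(vy),0])
T=np.array([.579,.061,0])-.0038*ax;T[2]=.0225
pre=T-.05*R2.apply([0,0,1]);print(T,pre)
inc(p,R,pre,R2,3);inc(pre,R2,T,R2,3)
f=np.load('side3.npz')['p'];hsv=cv2.cvtColor(f,cv2.COLOR_RGB2HSV);H,S,V=[hsv[...,i].astype(int) for i in range(3)]
m=((S>110)&(H>12)&(H<30)&(V>90)).astype(np.uint8);m[:,:310]=0;m[:,360:]=0;m[:170]=0;m[215:]=0
n,l,s,c=cv2.connectedComponentsWithStats(m);print([(a.tolist(),b.round(1).tolist()) for a,b in zip(s[1:],c[1:]) if a[4]>3])
for k,nm in((1,'left'),(0,'mid'),(-1,'right')):
    o=CASE+.006*cx+.055*k*cy
    print(nm,o,[np.round(proj('side',o+np.array([0,0,.030])+a*cx),1).tolist() for a in(.015,0,-.015,-.025)], 'top',np.round(proj('top',o+.03*Z-.025*cx),1), np.round(proj('side',o+.0239*Z-.023*cx),1))
np.set_printoptions(linewidth=200)
for r in range(184,202,1): print(r,[f"{H[r,c]:3d}/{S[r,c]:3d}/{V[r,c]:3d}" for c in range(324,348,2)])
E
```

```text
[0.57527366 0.0602554  0.0225    ] [0.54964593 0.05513448 0.06512623]
n 3 mm/row 33.49064968324899 deg/row 0.10449504657633647
[-0.4, -2.0, 33.4, 0.0, -0.001, -0.001]
[-0.4, -2.0, 33.4, 0.0, -0.001, -0.001]
[-0.3, -2.0, 33.4, 0.0, -0.001, -0.001]
n 3 mm/row 16.666666666666657 deg/row 0.0
[-0.0, -0.0, 16.7, 0.0, 0.0, 0.0]
[-0.0, -0.0, 16.7, 0.0, 0.0, 0.0]
[-0.0, -0.0, 16.7, 0.0, 0.0, 0.0]
[([314, 173, 3, 7, 14], [314.8, 175.4]), ([318, 184, 4, 9, 18], [319.4, 188.2]), ([326, 184, 9, 13, 63], [330.3, 191.3])]
left [ 0.55569428 -0.14469948  0.        ] [[327.2, 194.0], [330.8, 193.7], [334.4, 193.5], [336.8, 193.3]] top [362.7 210.8] [336.3 194.7]
mid [ 0.56347236 -0.19914672  0.        ] [[325.1, 188.7], [328.6, 188.4], [332.1, 188.2], [334.4, 188.0]] top [380.8 207.4] [334.  189.3]
right [ 0.57125044 -0.25359396  0.        ] [[323.1, 183.7], [326.5, 183.4], [329.9, 183.2], [332.2, 183.0]] top [398.8 204.1] [331.7 184.3]
184 [' 10/120/ 68', '  9/104/ 66', ' 13/ 84/ 58', ' 14/118/106', ' 11/120/ 68', ' 10/103/ 67', ' 16/ 58/ 48', ' 18/ 68/ 45', ' 10/101/ 73', ' 19/ 37/229', ' 19/ 38/231
[... 2462 characters left out ...]
/ 86/ 65', ' 13/ 72/ 57', ' 12/ 78/ 59', ' 13/ 79/ 61', '  9/ 75/ 58', ' 11/ 89/ 63', ' 12/103/ 57', ' 16/ 81/ 60', ' 14/ 79/ 61', ' 13/ 78/ 62']
199 [' 12/ 97/ 58', ' 14/ 86/ 62', ' 13/ 94/ 57', '  8/ 81/ 60', ' 11/ 91/ 59', ' 13/ 89/ 60', ' 13/ 88/ 61', ' 14/ 82/ 59', ' 16/ 92/ 58', ' 15/ 89/ 57', '  8/ 81/ 63', ' 16/ 94/ 57']
200 [' 12/ 94/ 60', ' 11/ 81/ 60', ' 14/ 86/ 62', ' 14/ 89/ 60', ' 12/ 86/ 59', ' 16/ 81/ 60', ' 15/ 95/ 59', ' 14/ 79/ 61', ' 14/ 84/ 61', ' 17/ 89/ 60', '  9/ 82/ 59', ' 11/ 79/ 61']
201 [' 14/ 89/ 57', ' 11/ 88/ 64', ' 14/ 88/ 58', '  8/ 89/ 63', ' 10/ 77/ 60', ' 12/ 84/ 61', ' 17/ 79/ 58', ' 13/ 88/ 61', ' 12/ 84/ 61', ' 12/ 75/ 61', ' 18/ 84/ 61', ' 11/ 80/ 64']
```

Call:
{"op": "carry_out", "data": {"increments": [-0.4,-2,33.4,0,0,0,-0.4,-2,33.4,0,0,0,-0.4,-2,33.4,0,0,0,0,0,16.7,0,0,0,0,0,0,0,0,0]}}

```text
clock: 11.82
eef_pos: [0.5585, 0.0581, 0.0492]
eef_rot: [-0.028, 0.958, 0.091, 0.27]
contact_force: [0.5, 0.3, 1.3]
grip_width: 1.003
```

```bash
python3 - <<'E'
from h import *
p,R=pose();vy=np.radians(11.3);R2=rot(vy,.55)
inc(p,R,np.array([.5753,.0603,.0225]),R2,2)
f=np.load('side3.npz')['p'][164:212,305:361,::-1];g=np.load('top3.npz')['p'][165:235,330:430,::-1]
a=cv2.resize(f,(560,480),interpolation=cv2.INTER_CUBIC)
cv2.imwrite('pics/c4.png',np.clip(a.astype(float)*1.8,0,255).astype(np.uint8))
E
```

```text
n 2 mm/row 15.814792690850968 deg/row 0.2084934940374582
[0.2, 0.6, 15.8, -0.0, -0.0, -0.004]
[0.2, 0.6, 15.8, -0.0, -0.0, -0.004]
```

View pics/c4.png

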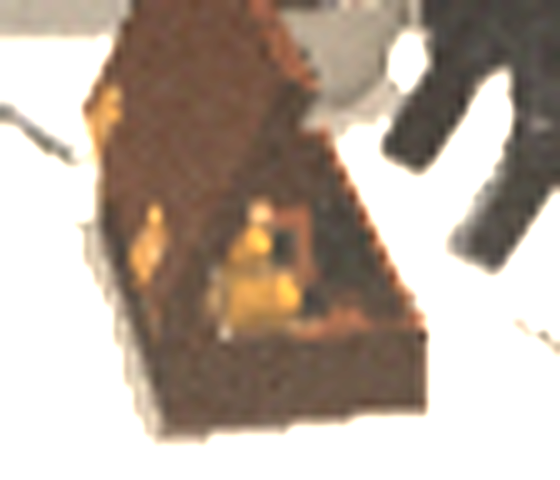

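The brightened crop shows an amber vial in the left cradle (255,300) and more amber behind it (257,240), probably the middle one. I check against the top view numerically.

```bash
python3 - <<'E'
from h import *
g=np.load('top3.npz')['p'];P=pts('top',np.load('top3.npz')['d'])
for k,nm in((1,'left'),(0,'mid'),(-1,'right')):
    o=CASE+.006*cx+.055*k*cy
    print(nm)
    for a in (.0,-.005,-.01,-.015,-.02,-.025):
        u,v=proj('top',o+.037*Z+a*cx);print(a,round(u,1),round(v,1),g[int(round(v)),int(round(u))-4:int(round(u))+5].tolist())
    print('side top of vial',[np.round(proj('side',o+.040*Z+a*cx),1).tolist() for a in(0,-.015,-.025)])
print('housing back top',[np.round(proj('side',CASE-.028*cx+b*cy+.0405*Z),1).tolist() for b in(.015,-.015)])
a=cv2.resize(g[165:230,330:430,::-1],(800,520),interpolation=cv2.INTER_CUBIC)
cv2.imwrite('pics/c5.png',np.clip(a.astype(float)*2,0,255).astype(np.uint8))
E
```

```text
left
0.0 361.1 202.2 [[69, 53, 40], [71, 53, 33], [82, 62, 35], [86, 64, 32], [97, 70, 36], [103, 78, 39], [100, 74, 41], [86, 63, 31], [40, 32, 26]]
-0.005 361.5 203.8 [[57, 46, 25], [122, 89, 45], [153, 111, 56], [166, 126, 62], [158, 126, 61], [152, 111, 55], [130, 96, 45], [77, 52, 30], [80, 54, 40]]
-0.01 361.9 205.5 [[45, 35, 21], [103, 76, 40], [122, 90, 42], [142, 103, 53], [152, 112, 56], [146, 105, 52], [116, 85, 40], [64, 43, 34], [78, 51, 36]]
-0.015 362.2 207.1 [[62, 45, 36], [90, 73, 56], [50, 39, 24], [70, 53, 28], [14, 12, 22], [16, 17, 19], [17, 14, 18], [47, 32, 25], [86, 58, 43]]
-0.02 362.6 208.7 [[43, 35, 27], [50, 44, 34], [13, 9, 13], [22, 22, 18], [16, 18, 23], [21, 27, 19], [33, 29, 20], [76, 55, 41], [71, 45, 34]]
-0.025 362.9 210.4 [[49, 41, 33], [61, 52, 39], [15, 9, 9], [32, 27, 28], [32, 24, 27], [42, 31, 26], [57, 39, 26], [78, 53, 42], [72, 47, 35]]
side top of vial [[330.8, 191.5], [334.4, 191.2], [336.8, 191.1]]
mid
0.0 379.3 198.8 [[70, 55, 42], [66, 50, 27], [78, 60, 31], [90, 66, 36], [95, 71, 37], [103, 77, 38], [95, 68, 33], [81, 59, 27], [43, 2
[... 1139 characters left out ...]
32], [145, 126, 97], [123, 100, 74], [98, 78, 59], [119, 95, 70], [126, 102, 75], [152, 142, 103], [77, 50, 36], [82, 51, 36]]
-0.015 398.5 200.3 [[88, 70, 50], [122, 100, 73], [104, 83, 62], [117, 94, 70], [124, 99, 75], [130, 104, 76], [74, 47, 34], [77, 49, 37], [76, 48, 31]]
-0.02 398.9 202.0 [[41, 34, 28], [134, 109, 81], [119, 97, 72], [109, 87, 64], [120, 98, 72], [131, 106, 77], [105, 80, 62], [67, 42, 29], [70, 46, 30]]
-0.025 399.3 203.6 [[62, 56, 42], [145, 127, 106], [145, 118, 88], [109, 88, 65], [81, 61, 44], [50, 31, 22], [64, 39, 28], [71, 44, 32], [71, 46, 34]]
side top of vial [[326.5, 181.3], [329.9, 181.0], [332.2, 180.9]]
housing back top [[337.2, 186.9], [335.9, 184.2]]
```

View pics/c5.png

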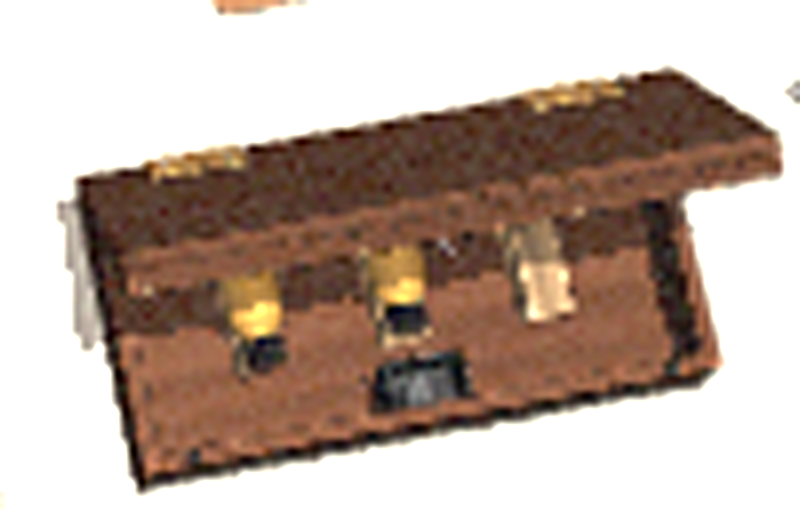

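Call:
{"op": "carry_out", "data": {"increments": [0.2,0.6,15.8,0,0,-0.004,0.2,0.6,13.5,0,0,-0.004,0,0,0,0,0,0]}}

```text
clock: 12.2
eef_pos: [0.5744, 0.0595, 0.0258]
eef_rot: [-0.027, 0.957, 0.096, 0.272]
contact_force: [0.4, 0.8, -0.4]
grip_width: 0.998
```

The top view shows vials in the left (255,320) and middle (400,295) cradles. The right cradle (540,285) is empty.

Call:
{"op": "carry_out", "data": {"increments": [-1,0.8,2.7,0,0,0,0,0,0,0,0,0]}}

```text
clock: 12.45
eef_pos: [0.5749, 0.0586, 0.0231]
eef_rot: [-0.026, 0.957, 0.096, 0.272]
contact_force: [-0.0, -0.2, -0.0]
grip_width: 0.999
```

Call:
{"op": "carry_out", "data": {"increments": [0,0,0,0,0,0,0,0,0,0,0,0,0,0,0,0,0,0,0,0,0,0,0,0,0,0,0,0,0,0], "fingers": 230, "newtons": 30}}

```text
clock: 13.08
eef_pos: [0.5748, 0.0587, 0.0226]
eef_rot: [-0.026, 0.957, 0.096, 0.272]
contact_force: [-2.0, -1.0, 2.4]
grip_width: 0.229
```

```bash
python3 - <<'E'
from h import *
s=sensors.read_state();print(s['clock'],pose()[0],s['grip_width'],s['contact_force'])
g=np.load('top3.npz')['p'];hsv=cv2.cvtColor(g,cv2.COLOR_RGB2HSV);H,S,V=[hsv[...,i].astype(int) for i in range(3)]
R_=np.zeros(H.shape,bool);R_[199:206,392:406]=1
m=R_&(V>95)&(S<140);v,u=np.nonzero(m);X=np.array([plane('top',a,b,.0239) for a,b in zip(u,v)])-CASE
print('cradle R rows lat',len(u),(X@cy).min(),(X@cy).max(),(X@cy).mean(),'x',(X@cx).min(),(X@cx).max(), 'expect x -.017 .. , y -.055')
for nm,(a,b,c,d) in dict(left=(202,208,354,370),mid=(198,205,372,388)).items():
    R_[:]=0;R_[a:b,c:d]=1;m=R_&(S>115)&(V>95)&(H>12);v,u=np.nonzero(m);X=np.array([plane('top',i,j,.036) for i,j in zip(u,v)])-CASE
    print(nm,len(u),'lat',(X@cy).min(),(X@cy).max(),(X@cy).mean(),'xmin',(X@cx).min(),'expect',-.009)
E
```

```text
13.075 [0.57483038 0.05866169 0.02263402] 0.22890333418315695 [-1.98680222 -1.03008784  2.3551154 ]
cradle R rows lat 31 -0.0642838852025306 -0.048194580893723915 -0.0559348884017676 x -0.01731127033926134 -0.0007304760703375475 expect x -.017 .. , y -.055
left 23 lat 0.047062917122157044 0.06286238528019046 0.05438070536751355 xmin -0.0060616753409478705 expect -0.009
mid 17 lat -0.007295341366752104 0.007932510413978746 -0.0004317262140926976 xmin -0.004118339533596098 expect -0.009
```

Call:
{"op": "carry_out", "data": {"increments": [2.6,0,-4.3,0,0,0,5.2,0,-8.5,0,0,0,10.5,0,-17,0,0,0,10.5,0,-17,0,0,0,0,0,0,0,0,0]}}

```text
clock: 13.7
eef_pos: [0.576, 0.0585, 0.0794]
eef_rot: [-0.026, 0.957, 0.097, 0.273]
contact_force: [0.3, 0.2, -0.3]
grip_width: 0.225
```

```bash
cat >> h.py <<'E'
OR=CASE+.006*cx-.0553*cy
RP=rot(CY,.55); TF=OR-.0046*cx; TF[2]=.0432
E
python3 - <<'E'
from h import *
s=sensors.read_state();p,R=pose();print(s['grip_width'],p)
f,d=cap('side');a=cv2.resize(f[185:245,290:370,::-1],(640,480),interpolation=cv2.INTER_CUBIC);cv2.imwrite('pics/c6.png',np.clip(a*1.5,0,255).astype(np.uint8))
W1=np.array([.43,-.06,.17]);W2=TF-.10*RP.apply([0,0,1]);print(TF,W2)
inc(p,R,W1,RP,5);inc(W1,RP,W2,RP,6);inc(W2,RP,TF,RP,5)
E
```

```text
0.2247478422067053 [0.57599667 0.05851175 0.07935313]
[ 0.5667391  -0.25454147  0.0432    ] [ 0.51499569 -0.26193329  0.12845245]
n 5 mm/row 41.75017063365331 deg/row 0.6758782760102381
[-18.8, 17.5, -32.9, -0.005, -0.001, 0.01]
[-18.6, 17.9, -32.8, -0.005, -0.001, 0.01]
[-18.5, 18.2, -32.7, -0.005, -0.001, 0.01]
[-18.3, 18.6, -32.6, -0.005, -0.001, 0.01]
[-18.2, 19.0, -32.4, -0.005, -0.001, 0.01]
n 6 mm/row 37.166113744538855 deg/row 0.0
[4.3, 35.3, 10.7, 0.0, 0.0, 0.0]
[4.3, 35.3, 10.7, 0.0, 0.0, 0.0]
[4.3, 35.3, 10.7, 0.0, 0.0, 0.0]
[4.3, 35.3, 10.7, 0.0, 0.0, 0.0]
[4.3, 35.3, 10.7, 0.0, 0.0, 0.0]
[4.3, 35.3, 10.7, 0.0, 0.0, 0.0]
n 5 mm/row 19.999999999999996 deg/row 0.0
[-0.0, 0.0, 20.0, 0.0, 0.0, 0.0]
[-0.0, 0.0, 20.0, 0.0, 0.0, 0.0]
[-0.0, 0.0, 20.0, 0.0, 0.0, 0.0]
[-0.0, 0.0, 20.0, 0.0, 0.0, 0.0]
[-0.0, 0.0, 20.0, 0.0, 0.0, 0.0]
```

View pics/c6.png

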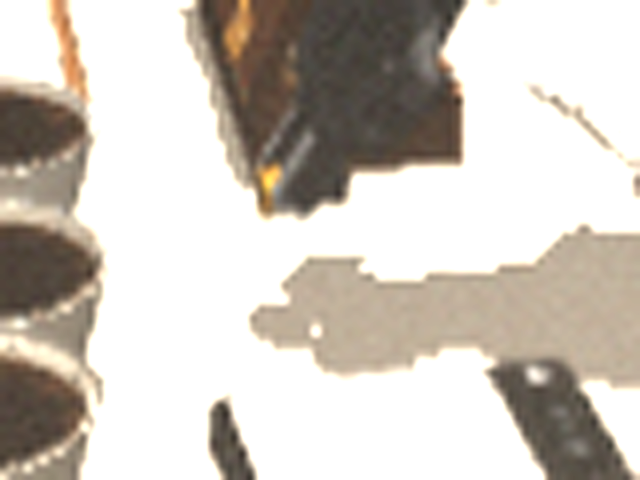

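The crop shows the vial held. Its amber base sticks out past the fingertip at (265,187), about 20 mm high, so it is roughly level. Moving to the case from the front.

Call:
{"op": "carry_out", "data": {"increments": [-18.8,17.5,-32.9,-0.005,0,0.01,-18.6,17.9,-32.8,-0.005,0,0.01,-18.5,18.2,-32.7,-0.005,0,0.01,-18.3,18.6,-32.6,-0.005,0,0.01,-18.2,19,-32.4,-0.005,0,0.01]}}

```text
clock: 14.38
eef_pos: [0.4278, -0.06, 0.1676]
eef_rot: [-0.022, 0.96, 0.069, 0.272]
contact_force: [0.1, -1.1, 0.6]
grip_width: 0.224
```

Call:
{"op": "carry_out", "data": {"increments": [4.3,35.3,10.7,0,0,0,4.3,35.3,10.7,0,0,0,4.3,35.3,10.7,0,0,0,4.3,35.3,10.7,0,0,0,4.3,35.3,10.7,0,0,0]}}

```text
clock: 15.0
eef_pos: [0.5004, -0.2286, 0.1318]
eef_rot: [-0.022, 0.96, 0.069, 0.272]
contact_force: [-0.1, -0.4, -0.4]
grip_width: 0.225
```

Call:
{"op": "carry_out", "data": {"increments": [4.3,35.3,10.7,0,0,0,0,0,0,0,0,0]}}

```text
clock: 15.25
eef_pos: [0.5147, -0.2633, 0.1248]
eef_rot: [-0.021, 0.96, 0.068, 0.272]
contact_force: [-0.4, 0.6, -0.4]
grip_width: 0.224
```

```bash
python3 - <<'E'
from h import *
s=sensors.read_state();p,R=pose();print(s['clock'],s['grip_width'],p,s['q'].round(2),s['contact_force'])
W3=TF-.045*RP.apply([0,0,1]);inc(p,R,W3,RP,4)
E
```

```text
15.25 0.22389787662371208 [ 0.51474757 -0.26327856  0.12482053] [-0.93  0.16  2.02  0.69  0.81  0.05] [-0.35799664  0.57808797 -0.44127384]
n 4 mm/row 13.049254827973886 deg/row 0.06464265043711218
[0.5, -0.3, 13.0, -0.001, -0.0, -0.0]
[0.5, -0.3, 13.0, -0.001, -0.0, -0.0]
[0.6, -0.3, 13.0, -0.001, -0.0, -0.0]
[0.6, -0.3, 13.0, -0.001, -0.0, -0.0]
```

Call:
{"op": "carry_out", "data": {"increments": [0.5,-0.3,13,0,0,0,0.5,-0.3,13,0,0,0,0.6,-0.3,13,0,0,0,0.6,-0.3,13,0,0,0,0,0,0,0,0,0]}}

```text
clock: 15.88
eef_pos: [0.5433, -0.255, 0.0821]
eef_rot: [-0.022, 0.96, 0.069, 0.271]
contact_force: [0.1, 0.3, -0.1]
grip_width: 0.226
```

```bash
python3 - <<'E'
from h import *
s=sensors.read_state();p,R=pose();print(s['grip_width'],p,s['contact_force'])
W=TF.copy();W[2]+=.006;inc(p,R,W,RP,4);print((R.inv()*RP).as_rotvec())
E
```

```text
0.22573944647748623 [ 0.54332438 -0.25496911  0.08212847] [ 0.05609517  0.30493602 -0.13742138]
n 4 mm/row 10.101720813999888 deg/row 0.08439472282932209
[0.6, 0.8, 10.1, -0.001, -0.0, 0.0]
[0.6, 0.8, 10.1, -0.001, -0.0, 0.0]
[0.6, 0.8, 10.1, -0.001, -0.0, 0.0]
[0.6, 0.7, 10.1, -0.001, -0.0, 0.0]
[-0.00563438 -0.00145339  0.00092494]
```

Call:
{"op": "carry_out", "data": {"increments": [0.6,0.8,10.1,0,0,0,0.6,0.8,10.1,0,0,0,0.6,0.8,10.1,0,0,0,0.6,0.7,10.1,0,0,0,0,0,0,0,0,0]}}

```text
clock: 16.5
eef_pos: [0.5667, -0.2551, 0.0492]
eef_rot: [-0.022, 0.96, 0.069, 0.271]
contact_force: [0.1, 0.7, -0.1]
grip_width: 0.228
```

```bash
python3 - <<'E'
from h import *
s=sensors.read_state();p,R=pose();print(s['grip_width'],p,s['contact_force'])
inc(p,R,TF,RP,3)
E
```

```text
0.22820772847941645 [ 0.56668857 -0.25514962  0.04916524] [ 0.13274983  0.74366314 -0.1017159 ]
n 3 mm/row 1.998789375030599 deg/row 0.10032016162245838
[-1.0, -0.2, 1.7, -0.002, -0.001, 0.0]
[-1.0, -0.2, 1.7, -0.002, -0.001, 0.0]
[-1.0, -0.2, 1.7, -0.002, -0.001, 0.0]
```

Call:
{"op": "carry_out", "data": {"increments": [-1,-0.2,1.7,0,0,0,-1,-0.2,1.7,0,0,0,0,0,0,0,0,0]}}

```text
clock: 16.88
eef_pos: [0.5666, -0.2552, 0.0462]
eef_rot: [-0.021, 0.96, 0.069, 0.272]
contact_force: [0.0, 0.5, -0.2]
grip_width: 0.224
```

Call:
{"op": "carry_out", "data": {"increments": [-0.6,0,1,0,0,0,0,0,0,0,0,0]}}

```text
clock: 17.12
eef_pos: [0.5667, -0.2553, 0.0451]
eef_rot: [-0.021, 0.96, 0.069, 0.272]
contact_force: [-0.7, 0.1, -0.0]
grip_width: 0.225
```

Call:
{"op": "carry_out", "data": {"increments": [-0.6,0,1,0,0,0,0,0,0,0,0,0]}}

```text
clock: 17.38
eef_pos: [0.5667, -0.2552, 0.0438]
eef_rot: [-0.021, 0.96, 0.069, 0.272]
contact_force: [0.3, -0.6, 0.2]
grip_width: 0.227
```

Call:
{"op": "carry_out", "data": {"increments": [-0.6,0,1,0,0,0,0,0,0,0,0,0]}}

```text
clock: 17.62
eef_pos: [0.567, -0.2551, 0.0432]
eef_rot: [-0.021, 0.96, 0.069, 0.272]
contact_force: [-2.8, 2.0, 5.5]
grip_width: 0.224
```

Call:
{"op": "carry_out", "data": {"increments": [-0.4,0,0.7,0,0,0,0,0,0,0,0,0]}}

```text
clock: 17.88
eef_pos: [0.5672, -0.2549, 0.043]
eef_rot: [-0.021, 0.959, 0.07, 0.273]
contact_force: [-5.2, 2.4, 10.1]
grip_width: 0.222
```

Call:
{"op": "carry_out", "data": {"increments": [0.6,0,-1,0,0,0,0,0,0,0,0,0]}}

```text
clock: 18.12
eef_pos: [0.567, -0.2552, 0.0434]
eef_rot: [-0.021, 0.96, 0.069, 0.272]
contact_force: [-2.1, 1.4, 4.3]
grip_width: 0.225
```

Call:
{"op": "carry_out", "data": {"increments": [0,0,0,0,0,0,0,0,0,0,0,0,0,0,0,0,0,0], "fingers": 150}}

```text
clock: 18.5
eef_pos: [0.5667, -0.2553, 0.0429]
eef_rot: [-0.021, 0.96, 0.069, 0.272]
contact_force: [-0.0, -0.1, 0.4]
grip_width: 0.413
```

Call:
{"op": "carry_out", "data": {"increments": [0,0,-8,0,0,0,0,0,-20,0,0,0,0,0,-30,0,0,0,0,0,-40,0,0,0,0,0,-40,0,0,0]}}

```text
clock: 19.12
eef_pos: [0.4942, -0.2659, 0.1617]
eef_rot: [-0.021, 0.96, 0.069, 0.272]
contact_force: [0.4, -0.5, -0.1]
grip_width: 0.412
```

```bash
python3 - <<'E'
from h import *
s=sensors.read_state();p,R=pose();print(s['clock'],p,s['q'].round(2),s['grip_width'],s['contact_force'])
g,d=cap('top');np.savez('top4',p=g,d=d)
f,d=cap('side')
a=cv2.resize(g[165:230,330:430,::-1],(700,455),interpolation=cv2.INTER_CUBIC)
cv2.imwrite('pics/c7.png',np.clip(a.astype(float)*2,0,255).astype(np.uint8))
E
```

```text
19.125 [ 0.49420927 -0.26594233  0.16172837] [-0.98  0.06  2.04  0.65  0.9   0.07] 0.4120040724446331 [ 0.37151139 -0.50348269 -0.14583777]
```

View pics/c7.png

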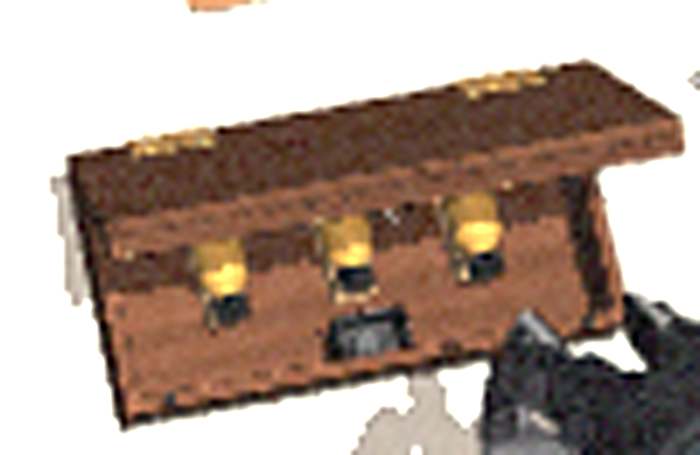

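The crop shows all three cradles filled. The right vial (475,235) has its cap forward at (482,265), level with the others, and the gripper is clear. Now I go over the lid to push it shut from behind.

```bash
cat >> h.py <<'E'
RC=rot(CY,.15)
def lidpt(th,r=.100,gap=0): return HINGE+r*(-np.cos(th)*cx+np.sin(th)*Z)+(.007+gap)*(np.sin(th)*cx+np.cos(th)*Z)
def lt(th,r=.100,gap=0): return tip_at(lidpt(th,r,gap),RC)
E
python3 - <<'E'
from h import *
p,R=pose(); U=np.array([.50,-.235,.245]); S=lt(1.08,.1,.03); S1=S.copy();S1[2]+=.06
inc(p,R,U,RC,4); inc(U,RC,S1,RC,4); inc(S1,RC,S,RC,2); print(S1,S)
E
```

```text
n 4 mm/row 21.745217176339793 deg/row 5.805825696431689
[12.6, -8.0, -15.8, 0.001, -0.101, 0.001]
[10.9, -8.0, -17.0, 0.001, -0.101, 0.001]
[9.1, -8.0, -18.0, 0.001, -0.101, 0.001]
[7.3, -8.0, -18.8, 0.001, -0.101, 0.001]
n 4 mm/row 28.091224020406983 deg/row 0.0
[26.5, -6.6, 6.5, 0.0, 0.0, 0.0]
[26.5, -6.6, 6.5, 0.0, 0.0, 0.0]
[26.5, -6.6, 6.5, 0.0, 0.0, 0.0]
[26.5, -6.6, 6.5, 0.0, 0.0, 0.0]
n 2 mm/row 30.0 deg/row 0.0
[-4.5, 0.0, 29.7, 0.0, 0.0, 0.0]
[-4.5, 0.0, 29.7, 0.0, 0.0, 0.0]
[ 0.60389759 -0.19337176  0.23508786] [ 0.60389759 -0.19337176  0.17508786]
```

Call:
{"op": "carry_out", "data": {"increments": [12.6,-8,-15.8,0,-0.101,0,10.9,-8,-17,0,-0.101,0,9.1,-8,-18,0,-0.101,0,7.3,-8,-18.8,0,-0.101,0,0,0,0,0,0,0], "fingers": 255}}

```text
clock: 19.85
eef_pos: [0.5021, -0.2328, 0.2422]
eef_rot: [-0.006, 0.994, 0.074, 0.075]
contact_force: [-0.5, 0.1, -0.4]
grip_width: -0.003
```

Call:
{"op": "carry_out", "data": {"increments": [26.5,-6.6,6.5,0,0,0,26.5,-6.6,6.5,0,0,0,26.5,-6.6,6.5,0,0,0,26.5,-6.6,6.5,0,0,0,0,0,0,0,0,0]}}

```text
clock: 20.48
eef_pos: [0.6037, -0.1905, 0.2282]
eef_rot: [-0.008, 0.995, 0.073, 0.073]
contact_force: [0.3, 0.2, -0.5]
grip_width: 0.001
```

Call:
{"op": "carry_out", "data": {"increments": [-4.5,0,29.7,0,0,0,-4.5,0,29.7,0,0,0,0,0,0,0,0,0]}}

```text
clock: 20.85
eef_pos: [0.6006, -0.1906, 0.1668]
eef_rot: [-0.009, 0.995, 0.071, 0.071]
contact_force: [-0.7, 0.4, 0.2]
grip_width: -0.001
```

```bash
python3 - <<'E'
from h import *
s=sensors.read_state();p,R=pose();print(s['clock'],p,s['q'].round(2),s['grip_width'],s['contact_force'])
c=lt(1.08); inc(p,R,c,RC,3)
ths=[1.08,.93,.78,.63,.48,.35,.23,.13,.05]
for a,b in zip(ths,ths[1:]): inc(lt(a),RC,lt(b),RC,1)
print(lt(0),lt(-.089))
E
```

```text
20.85 [ 0.60057627 -0.19056983  0.16676191] [-0.54  0.31  1.63  0.11  1.1   0.84] -0.0014742219689980157 [-0.69827848  0.35579598  0.16047171]
n 3 mm/row 8.163108466801077 deg/row 0.19810589841492784
[-8.1, 1.1, 0.8, -0.003, 0.002, 0.0]
[-8.1, 1.1, 0.8, -0.003, 0.002, 0.0]
[-8.1, 1.1, 0.8, -0.003, 0.002, 0.0]
n 1 mm/row 15.022612144411669 deg/row 0.0
[-14.1, -0.0, 5.1, 0.0, 0.0, 0.0]
n 1 mm/row 15.022612144411617 deg/row 0.0
[-13.2, 0.0, 7.1, 0.0, 0.0, 0.0]
n 1 mm/row 15.022612144411577 deg/row 0.0
[-12.0, -0.0, 9.0, 0.0, 0.0, 0.0]
n 1 mm/row 15.02261214441153 deg/row 0.0
[-10.5, 0.0, 10.7, 0.0, 0.0, 0.0]
n 1 mm/row 13.0226364504347 deg/row 0.0
[-7.7, -0.0, 10.5, 0.0, 0.0, 0.0]
n 1 mm/row 12.022147753583628 deg/row 0.0
[-5.9, 0.0, 10.5, 0.0, 0.0, 0.0]
n 1 mm/row 10.020293720357628 deg/row 0.0
[-3.9, -0.0, 9.2, 0.0, 0.0, 0.0]
n 1 mm/row 8.017437666109746 deg/row 0.0
[-2.4, 0.0, 7.6, 0.0, 0.0, 0.0]
[ 0.51925728 -0.20546308  0.07645293] [ 0.51903317 -0.2054951   0.06753697]
```

Call:
{"op": "carry_out", "data": {"increments": [-8.1,1.1,0.8,0,0,0,-8.1,1.1,0.8,0,0,0,-8.1,1.1,0.8,0,0,0,-7,0,2.6,0,0,0,-7,0,2.6,0,0,0]}}

```text
clock: 21.48
eef_pos: [0.5677, -0.2, 0.1579]
eef_rot: [-0.006, 0.995, 0.072, 0.074]
contact_force: [1.2, -0.7, 1.0]
grip_width: 0.002
```

Call:
{"op": "carry_out", "data": {"increments": [-6.6,0,3.6,0,0,0,-6.6,0,3.6,0,0,0,-12,0,9,0,0,0,-10.5,0,10.7,0,0,0,0,0,0,0,0,0]}}

```text
clock: 22.1
eef_pos: [0.5351, -0.2035, 0.1238]
eef_rot: [-0.008, 0.995, 0.071, 0.072]
contact_force: [-0.1, 0.8, 0.3]
grip_width: 0.001
```

```bash
python3 - <<'E'
from h import *
s=sensors.read_state();p,R=pose();print(s['clock'],p,s['contact_force'],'expect',lt(.48))
inc(p,R,lt(.3),RC,2);inc(lt(.3),RC,lt(.15),RC,2);inc(lt(.15),RC,lt(0.02),RC,2)
print(RC.inv().apply([0,0,-1]))
E
```

```text
22.1 [ 0.53506026 -0.20351273  0.12378604] [-0.12401204  0.82390342  0.26023833] expect [ 0.53364418 -0.20340783  0.12183981]
n 2 mm/row 10.192563977969533 deg/row 0.20161013566278196
[-6.0, -0.1, 8.3, -0.003, 0.002, 0.001]
[-6.0, -0.1, 8.3, -0.003, 0.002, 0.001]
n 2 mm/row 7.511306072205788 deg/row 0.0
[-3.2, 0.0, 6.8, 0.0, 0.0, 0.0]
[-3.2, 0.0, 6.8, 0.0, 0.0, 0.0]
n 2 mm/row 6.511318225217336 deg/row 0.0
[-2.0, -0.0, 6.2, 0.0, 0.0, 0.0]
[-2.0, -0.0, 6.2, 0.0, 0.0, 0.0]
[-1.49438132e-01  1.73472348e-18  9.88771078e-01]
```

Call:
{"op": "carry_out", "data": {"increments": [-6,0,8.3,0,0,0,-6,0,8.3,0,0,0,-3.2,0,6.8,0,0,0,-3.2,0,6.8,0,0,0,0,0,0,0,0,0]}}

```text
clock: 22.72
eef_pos: [0.5227, -0.2057, 0.0923]
eef_rot: [-0.007, 0.995, 0.072, 0.073]
contact_force: [-1.1, 0.8, 1.8]
grip_width: 0.006
```

Call:
{"op": "carry_out", "data": {"increments": [-2,0,6.2,0,0,0,-2,0,6.2,0,0,0,-0.5,0,3,0,0,0,0,0,0,0,0,0]}}

```text
clock: 23.22
eef_pos: [0.521, -0.2063, 0.0769]
eef_rot: [-0.007, 0.995, 0.072, 0.074]
contact_force: [0.8, -0.7, 1.3]
grip_width: -0.004
```

Call:
{"op": "carry_out", "data": {"increments": [-0.3,0,2,0,0,0,-0.3,0,2,0,0,0,0,0,0,0,0,0]}}

```text
clock: 23.6
eef_pos: [0.5209, -0.2063, 0.073]
eef_rot: [-0.007, 0.995, 0.072, 0.074]
contact_force: [-1.5, -0.2, 1.5]
grip_width: 0.002
```

Call:
{"op": "carry_out", "data": {"increments": [-0.3,0,2,0,0,0,-0.3,0,2,0,0,0,0,0,0,0,0,0]}}

```text
clock: 23.98
eef_pos: [0.521, -0.2062, 0.0689]
eef_rot: [-0.007, 0.995, 0.072, 0.074]
contact_force: [0.2, -0.3, 1.1]
grip_width: -0.001
```

Call:
{"op": "carry_out", "data": {"increments": [-0.2,0,1.3,0,0,0,0,0,0,0,0,0]}}

```text
clock: 24.22
eef_pos: [0.5211, -0.2063, 0.0679]
eef_rot: [-0.007, 0.995, 0.072, 0.074]
contact_force: [-0.9, 0.6, 3.0]
grip_width: 0.004
```

Call:
{"op": "carry_out", "data": {"increments": [-0.2,0,1,0,0,0,0,0,0,0,0,0]}}

```text
clock: 24.48
eef_pos: [0.5212, -0.2063, 0.0675]
eef_rot: [-0.007, 0.995, 0.072, 0.074]
contact_force: [-3.7, 1.4, 8.8]
grip_width: -0.003
```

Stop reached (force rising steeply at the expected height). A touch more, then release.

Call:
{"op": "carry_out", "data": {"increments": [-0.1,0,0.8,0,0,0,0,0,0,0,0,0]}}

```text
clock: 24.72
eef_pos: [0.5213, -0.2064, 0.0673]
eef_rot: [-0.007, 0.995, 0.072, 0.074]
contact_force: [-6.7, 1.7, 15.4]
grip_width: 0.003
```

Call:
{"op": "carry_out", "data": {"increments": [0.5,0,-3,0,0,0,0.6,0,-6,0,0,0,0,0,-20,0,0,0,-30,0,-40,0,0,0,-40,0,-40,0,0,0]}}

```text
clock: 25.35
eef_pos: [0.4371, -0.2185, 0.1644]
eef_rot: [-0.007, 0.995, 0.073, 0.074]
contact_force: [0.1, -1.8, 0.2]
grip_width: -0.0
```

Call:
{"op": "carry_out", "data": {"increments": [-50,0,-10,0,0,0,-40,0,0,0,0,0,0,0,0,0,0,0,0,0,0,0,0,0,0,0,0,0,0,0]}}

```text
clock: 25.98
eef_pos: [0.3489, -0.2317, 0.1604]
eef_rot: [-0.007, 0.995, 0.072, 0.074]
contact_force: [0.6, -0.3, -0.9]
grip_width: 0.002
```

```bash
python3 - <<'E'
from h import *
s=sensors.read_state();print(s['clock'],pose()[0],s['contact_force'])
g,d=cap('top');f,e=cap('side');P=pts('top',d)
m=np.zeros(d.shape,bool);m[185:215,350:415]=1
q=P[m]-HINGE;q=q[(P[m][:,2]<.3)]
print('lid z median',np.median(P[m][:,2]),'slope fit',np.polyfit(q@cx,q[:,2],1))
a=cv2.resize(g[165:250,205:430,::-1],(790,298),interpolation=cv2.INTER_CUBIC);b=cv2.resize(f[160:255,245:470,::-1],(700,296),interpolation=cv2.INTER_CUBIC)
b=cv2.resize(f[160:260,245:495,::-1],(790,298));cv2.imwrite('pics/c8.png',cv2.vconcat([a,b]))
E
```

```text
25.975 [ 0.3489308  -0.23169647  0.16038689] [ 0.58455139 -0.29061843 -0.92372901]
lid z median 0.05787679047119065 slope fit [-0.00355686  0.00655317]
```

View pics/c8.png

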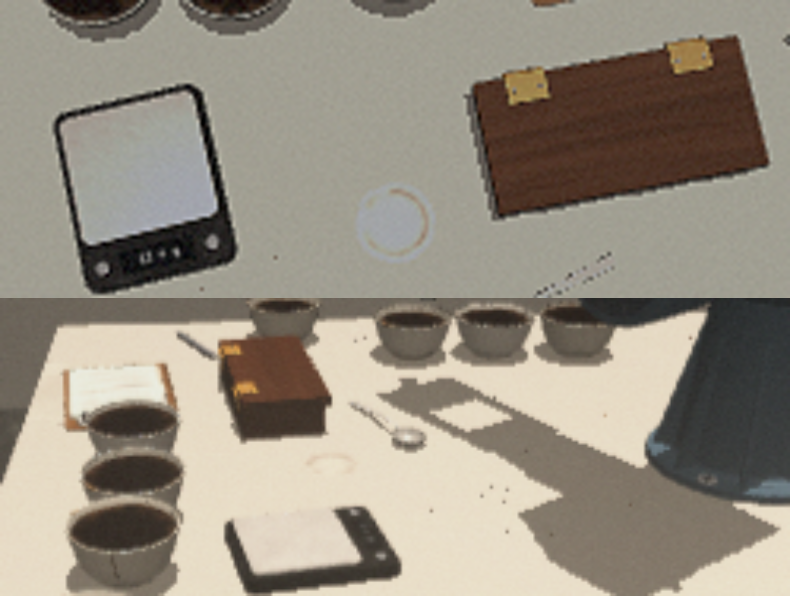

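Both views show the lid shut and level (top face 57.9 mm above the table, slope about 0), no stray vial, the bystanders unmoved, and the arm clear. Handing in.

```bash
python3 -c "
from station import ctrl; print(ctrl.finish_job())"
```

```text
the job is handed in; nothing more can be done
None
```

The vial is back in its case, lying in the right-hand cradle with its cap to the front, and the lid is shut and latched. I handed the job in at about 26 s of the 72 s allowed.

- **Opening the lid:** I pressed its front down to the stop and let go, and it sprang fully open.
- **Moving the vial:** No finger fits between it and the scale, so I gripped it by its ends and dragged it clear. I then gripped it again across the body with the tool tilted parallel to the open lid, and set it down in the cradle. The first contact in the cradle came at the expected height.
- **Closing the lid:** I pushed it shut from behind down to the stop and let go.

**Last checks:**
- With the arm clear and 1 s or so after letting go, the lid's top measured 57.9 mm above the table and level; it should be 58 mm when latched.
- Before closing, the top view showed all three vials seated alike.
- In the last views nothing else in the picture looked moved. I compared those by eye and did not measure them.
- The highest wrist force I read was about 20 N, while pressing the lid to its stop.

No check failed. Two early sets of moves, the turn towards the vial and the descent to grip it again, stopped short of their targets, and I made up the difference with small extra moves. I viewed 11 pictures, one over the budget of 10.

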